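# Shut away the open fittings

### The job

Shut away the open hydraulic fittings for the night: push the pulled-out drawer fully home, gently enough that the two adapters standing in it stay upright, and fold the raised lid of the case down until it is fully shut. Push only from the outside with the fingertips: do not take hold of the drawer front or the lid or reach inside them, do not lift anything, and leave the other loose things where they are. Either may be done first.

Things in the scene. Friction and masses are not known exactly. Their poses are not given: they have to be found in the camera images.
- unit: fixed low drawer unit, grey plastic, 180 deep (x) x 150 wide (y) x 80 high, on the bench. Origin: on the bench under the centre of its front face; its own +x points into the unit (the direction that closes the drawer), the body runs from x = 0 to x = +180 mm. Unit, case and picking bin stand in a row across the bench, in any order; it is turned by up to 0.25 rad.
- drawer (a joint): how far the unit's one drawer is pulled out along the unit's own -x, in m: 0 is fully home (front face level with the unit's front face), 0.12 fully out. It slides with about 1.5 N of friction plus slight damping, has no spring or catch and stays where it is left.
- drawer_front (a point): point on the outer face of the blue drawer front, mid-width, 56 mm above the bench; it moves with the drawer and its axes are the unit's. The front is a flat upright panel with no handle (only a flat paper label), 140 wide, 6 thick, reaching from 6 to 72 mm above the bench. Behind it the drawer is an open tray; its inner side (with a 2 mm lining) is not to be touched.
- adapter_a: steel hydraulic adapter standing loose on the floor of the open drawer, in the part that sticks out of the unit, 34 mm foot, 39 mm hexagon, 44 high, about 120 g. Origin: centre of its underside, z axis up along it. The drawer floor is 10 mm above the bench.
- adapter_b: a second adapter, the same as adapter_a, standing beside it in the drawer.
- case: fixed flat case, blue plastic, open box 130 deep (x) x 140 wide (y) x 50 high with small fittings in its four compartments. Origin: on the bench under the hinge line, which runs along the case's own y on its rim farther from the robot; the box runs from x = -130 mm to x = 0 in its own frame. Turned by up to 0.25 rad.
- lid (a joint): angle of the case's lid in rad: 0 is shut flat, pi/2 stands upright over the hinge; it closes towards the robot and down. The stiff hinge (about 0.16 N m of friction) holds the lid where it is left. Pushed on its outer face (the far and upper side) it closes.
- lid_hinge (a point): middle of the lid's hinge line, 50 mm above the bench; axes as the case's. At angle a the lid's inner face runs from here along (-cos a, 0, sin a).
- lid_edge (a point): middle of the lid's free edge on the outer face, 132 mm from the hinge line; moves with the lid. The lid is a flat plate 134 x 144 mm with its outer face 7 mm from the hinge plane (57 mm above the bench when shut), with no handle. Its inner side (with a 2 mm lining set in 7 mm from the edges) is not to be touched.
- loose_adapter: brass adapter standing loose on top of the drawer unit (80 mm above the bench), 105 to 140 mm behind its front face, 45 wide, 51 high; leave alone. Origin: centre of its underside.
- spanner: steel spanner 160 long lying loose on the bench on one outer side of the work, its length pointing away from the robot; leave alone. Origin on its underside.
- picking_bin: open blue picking bin of fittings, 190 x 105 x 85 high, loose on the bench beside the unit and the case or between them; leave alone. Origin: centre of its underside.
- clear_box: open clear plastic box of fittings, 160 x 110 x 60 high, loose on the bench on the other outer side of the work; leave alone. Origin: centre of its underside.
Not all that is in view belongs to the job. What is shaped like the unit but pink or red is not meant.

How it is judged:
At the end, for the whole second after the job is handed in: The drawer is within 4 mm of fully home, the lid within 0.04 rad of shut, both adapters in the drawer stand upright (within 0.2 rad) and at rest, and each of the four other things is within 20 mm of where it began (value of joint drawer below 0.004 m and value of joint lid below 0.04 rad and angle between each of adapter_a, adapter_b's own z axis and vertical below 0.2 rad and linear speed of each of adapter_a, adapter_b below 0.02 m/s and distance of each of loose_adapter, spanner, picking_bin, clear_box from where it was at the start of the episode below 0.02 m); the robot touches nothing.
It fails at once if an adapter in the drawer tipped over (angle between any of adapter_a, adapter_b's own z axis and vertical above 0.6 rad).
It fails at once if an adapter in the drawer lifted by about 20 mm or more (height (world z) of any of adapter_a, adapter_b above 0.03 m).
It fails at once if one of the other loose things moved or lifted by more than 20 mm (distance of any of loose_adapter, spanner, picking_bin, clear_box from where it was at the start of the episode above 0.02 m).
It fails at once if the drawer front or the lid taken hold of, or pushed on its inner side (contact force between the fingers and drawer_c5 above 1 N or contact force between the fingers and lid_c1 above 1 N).
It also fails if it takes over 51 s, if anything falls off the work surface, if the arm or the gripper's body presses on something with over 40 N, if the wrist force passes 120 N, or if a joint passes its speed limit or range.

### The arm

A 7-joint arm with a two-finger parallel gripper is mounted at the origin on the work surface. World frame = base frame: x ahead of the robot, y to its left, z up, the work surface at z = 0. Lengths are in m, angles in rad, forces in N, time in s.
With the tool pointing down it reaches from about 0.425 to 0.875 m from the base axis. Payload 9.9 kg.
Tool frame: the origin (TCP) lies midway between the tips of the shut fingers; the grasp point (between the pads) lies 19 mm behind it; z points along the fingers, y is the line along which they close (so a half turn about z gives the same grasp; the last joint's range is limited). The gripper opens to 85 mm and grips with 20 to 120 N. Pads are 22 mm wide; open, the fingers measure 114 mm over their backs; the gripper's body (76 mm by 85 mm) begins 54 mm behind the grasp point. The pads swing forward as they close: fully open they stand 13 mm farther back than shut.
Start: joints at [-1.434, 0.576, 0.025, 1.437, -0.015, 1.129, -0.057], TCP at [0.148, 0.659, 0.231] pointing down, gripper open.
Joint ranges: [-2.76, 2.76], [-0.34, 2.15], [-1.52, 1.57], [0.19, 2.46], [-1.09, 4.23], [0.17, 1.99], [-2.82, 2.82]. Speed limits (rad/s): [2.22, 2.22, 3.01, 3.01, 3.14, 3.14, 3.14].

### API

Orientations are given as a rotation vector (axis times angle).
In Python, from workcell import bot gives the robot as it stands.
- The arm moves only by the tool arm_command, never from a script. Its argument "moves" is a list of rows, each a list of 7 numbers: the shift along the tool's x, y, z in cm, then the turn, a rotation vector about the tool's x, y, z in degrees, then the finger opening in cm, from 0 to 8.54. A call has 1 to 20 rows; each row shifts and turns the commanded pose from where the row before left it, along the tool's axes as they then stand; what a row does not reach is not made up. A row lasts 1/8 s, in which the tool goes at most 62.5 mm and 10.7 degrees, less where a joint would pass 70% of its speed; a pose out of reach is approached as far as the arm can. A call is refused whole if a number of a shift passes 6.25 or a number of a turn 10.7, either way. A call with a gripper value outside its range is refused whole. The fingers move at their own pace and stop on an object; "squeeze" is the grip in N (left out, the last holds). Time passes only in rows, so rows that do not move let the fingers close. It gives the time, the measured TCP pose, the force, the opening and the grip force at its end, in the units of the state.
- bot.sense(): the state, without advancing time (a new reading comes with each control period).
- bot.snapshot(name): name is "side" or "top"; returns (picture, depth): 480x640x3 uint8, blue, green, red; 480x640 float32, m along the optical axis (not along the pixel's ray), 0 where there is no reading.
- bot.get_calibration(name): a dict with "fov_y" (degrees; the focal length in pixels is half the picture's height over the tangent of half this angle, whatever the lens; pixels are square), "cx", "cy" (the principal point, pixels), "R" (3x3) and "t" (3): a world point X has camera coordinates R X + t. Camera axes: x right, y down, z forward; pixel columns grow to the right and rows downward; lengths in m; the calibration is good to about 2 mm. A picture is of the moment at which its call begins. get_calibration takes no time and is no camera call.
- bot.close_job(): hands the job in; it is judged then, once.
Trained networks look in the newest picture that a camera, given by its name, has taken for a name from the list of things; names that differ only in an ending like _2 or _b are one class to them, and where a whole thing is asked for, a point or a joint stands for the part that bears it (a point fixed in the world has none). Each returns a list of dicts, best first, with "conf" (0 to 1); they miss things now and then, are a little off and sometimes report something else, mostly with a low value. They report only what shows in the picture. A call takes as long as a camera call. They do not tell look-alikes from the thing itself.
- bot.spot_in(camera, query): "box" ([left, top, right, bottom] in pixels, round what is visible of it).
- bot.landmark_of(camera, query): "location" ([column, row] in pixels: a listed point, or the origin of a listed thing).
The state is a dict: "time": time; "joint_positions": joint angles; "dq": joint speeds; "joint_torque": joint torques, N m; "tool_pos": TCP position; "ee_rot": TCP orientation; "contact_force": force on the tool from outside, world axes, zero at the start; "moment": the same for the moment, N m; "grip_width": finger opening in m; "gripper_force": force on a finger pad.
Only numpy, scipy, OpenCV 4.12 (cv2) and the standard library are available. Lean on these libraries where they do the work, as an engineer would, in place of code of your own. Each camera call takes 0.05 s, during which the arm holds its last target. There are 200 camera calls.

## Working session

There is one attempt and no reset: what is moved stays moved. The work goes in short steps, Python scripts to look and compute and a tool call to move; the robot and the scene stay as the last step left them, time stands still between calls to the robot, and variables do not carry over. Pictures are saved under pics/ and viewed, at most 10 in all, crops included, and the job is handed in when it is done.

Besides the shell and the picture viewer there is one more tool, called as name(argument=value, ...) on one line, values as JSON. arm_command: Moves the arm, as the interface text tells. Its arguments: {"type":"object","properties":{"moves":{"type":"array"},"squeeze":{"type":"number"}},"required":["moves"]}

```bash
mkdir -p pics
cat > h.py <<'E'
import numpy as np, cv2
from workcell import bot
def K(n):
    c=bot.get_calibration(n); f=240/np.tan(np.radians(c["fov_y"])/2); return f,c["cx"],c["cy"],np.array(c["R"]),np.array(c["t"])
def unproj(n,u,v,d):
    f,cx,cy,R,t=K(n); return R.T@(np.array([(u-cx)/f*d,(v-cy)/f*d,d])-t)
def proj(n,X):
    f,cx,cy,R,t=K(n); p=R@np.array(X)+t; return np.array([cx+f*p[0]/p[2],cy+f*p[1]/p[2]])
def atz(n,u,v,z):
    f,cx,cy,R,t=K(n); o=-R.T@t; r=R.T@np.array([(u-cx)/f,(v-cy)/f,1]); return o+r*(z-o[2])/r[2]
E
python3 - <<'E'
from h import *
for n in("side","top"):
    im,d=bot.snapshot(n); cv2.imwrite(f"pics/{n}0.png",im); np.save(f"{n}0.npy",d)
    f,cx,cy,R,t=K(n); print(n,"cam at",-R.T@t,"fwd",R[2],f)
    for q in ["unit","drawer","case","lid","picking_bin","clear_box","spanner","loose_adapter"]:
        print(q,[(np.round(x["box"]).astype(int).tolist(),round(x["conf"],2)) for x in bot.spot_in(n,q)[:3]])
    for q in ["unit","drawer_front","lid_hinge","lid_edge","case","adapter_a","loose_adapter"]:
        print(q,[(np.round(x["location"]).astype(int).tolist(),round(x["conf"],2)) for x in bot.landmark_of(n,q)[:3]])
s=bot.sense();print(s["time"],s["tool_pos"],s["ee_rot"])
E
```

```text
side cam at [0.35364315 1.05759107 0.80503555] fwd [ 0.09316336 -0.81601962 -0.57046697] 458.9585088453173
unit [([322, 307, 417, 393], 0.95), ([338, 241, 415, 314], 0.94), ([170, 264, 303, 349], 0.87)]
drawer [([235, 286, 305, 349], 0.89)]
case [([307, 162, 348, 224], 0.74), ([240, 225, 313, 274], 0.69)]
lid [([306, 158, 316, 209], 0.7), ([302, 162, 349, 224], 0.55)]
picking_bin [([240, 224, 316, 274], 0.58)]
clear_box [([240, 224, 315, 276], 0.4)]
spanner [([254, 411, 339, 432], 0.94), ([305, 156, 349, 225], 0.7)]
loose_adapter [([195, 275, 210, 298], 0.79)]
unit [([412, 290], 0.82), ([410, 365], 0.75), ([254, 324], 0.72)]
drawer_front [([294, 313], 0.63)]
lid_hinge [([308, 200], 0.77)]
lid_edge [([319, 165], 0.78)]
case [([306, 212], 0.64)]
adapter_a [([270, 309], 0.78), ([263, 327], 0.71)]
loose_adapter [([204, 293], 0.61)]
top cam at [0.38797805 0.00965347 1.23608518] fwd [ 0.09687193 -0.00422715 -0.99528788] 482.55897190413833
unit [([150, 270, 228, 355], 0.97), ([262, 275, 334, 352], 0.95), ([193, 116, 279, 239], 0.67)]
drawer [([194, 187, 258, 243], 0.8)]
case [([413, 208, 484, 274], 0.64)]
lid [([411, 211, 489, 227], 0.66)]
picking_bin [([313, 159, 358, 238], 0.93)]
clear_box [([512, 213, 577, 286], 0.79), ([411, 210, 489, 224], 0.68)]
spanner [([118, 224, 136, 287], 0.96)]
loose_adapter [([218, 134, 234, 154], 0.52)]
unit [([233, 193], 0.87), ([296, 348], 0.82), ([188, 345], 0.76)]
drawer_front [([222, 207], 0.24)]
lid_hinge [([437, 221], 0.6)]
lid_edge [([454, 218], 0.61), ([128, 252], 0.17)]
case [([438, 219], 0.62)]
adapter_a [([249, 209], 0.67), ([221, 206], 0.52)]
loose_adapter [([229, 147], 0.59), ([222, 206], 0.35)]
1.6 [0.14781023 0.65863534 0.2312905 ] [-3.46075256e-01 -3.12246641e+00  2.09333693e-05]
```

View pics/top0.png

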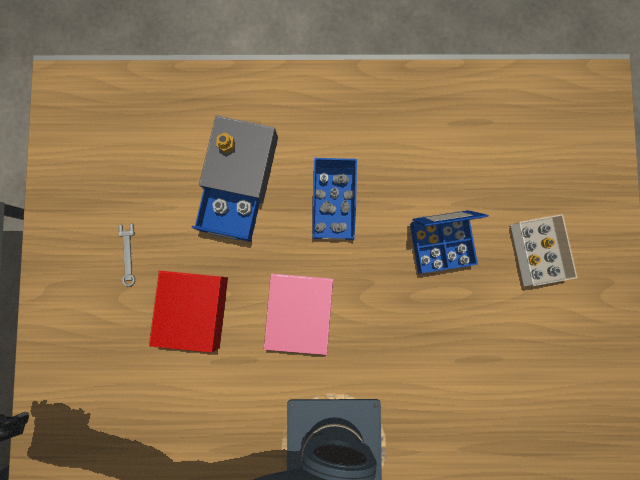

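View pics/side0.png

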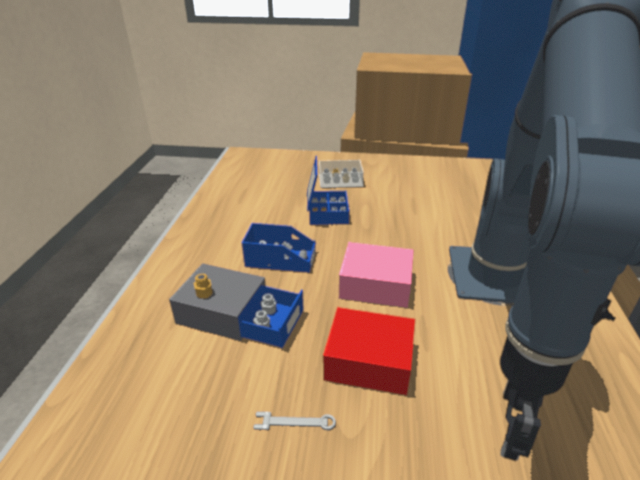

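The grey unit is at top-view (238,155), with its drawer front near (225,237). The red (190,312) and pink (300,315) blocks are look-alikes. The case is at (445,245) with its lid along (450,217). Next I measure these.

```bash
cat > m.py <<'E'
from h import *
d=np.load("top0.npy"); im=cv2.imread("pics/top0.png")
f,cx,cy,R,t=K("top")
v,u=np.mgrid[:480,:640]
P=(np.stack([(u-cx)/f*d,(v-cy)/f*d,d],-1)-t)@R
def rect(mask,name):
    m=mask.astype(np.uint8); n,l,st,c=cv2.connectedComponentsWithStats(m)
    k=1+np.argmax(st[1:,4]); q=P[l==k]
    r=cv2.minAreaRect(q[:,:2].astype(np.float32)*1000); b=cv2.boxPoints(r)
    print(name,len(q),"z",np.percentile(q[:,2],[5,50,95]).round(3),"c",np.round(r[0]),"size",np.round(r[1]),"ang",round(r[2],1)); print(np.round(b).tolist()); return q
z=P[...,2]
box=lambda l,t_,r,b:(u>=l)&(u<=r)&(v>=t_)&(v<=b)
sat=im.max(2).astype(int)-im.min(2)
rect(box(185,105,285,200)&(z>.07)&(z<.09)&(sat<40),"unit top")
q=rect(box(185,180,275,250)&(z>.06)&(z<.085)&(sat>60),"drawer rim")
rect(box(185,180,275,250)&(z>.015)&(sat>60),"drawer")
rect(box(400,200,495,280)&(z>.035)&(z<.055),"case rim")
rect(box(400,200,495,232)&(z>.07),"lid")
rect(box(300,150,365,250)&(z>.02),"bin")
rect(box(500,200,585,295)&(z>.02),"clear")
rect(box(140,262,235,360)&(z>.03),"red"); rect(box(255,262,340,360)&(z>.03),"pink")
L=P[box(400,200,495,232)&(z>.07)]
print("lid zmax",L[:,2].max())
for n in("drawer_front",):pass
E
python3 m.py
```

```text
unit top 4161 z [0.076 0.08  0.084] c [712. 235.] size [152. 182.] ang 77.8
[[607.0, 180.0], [785.0, 141.0], [817.0, 290.0], [639.0, 328.0]]
drawer rim 161 z [0.064 0.071 0.076] c [526. 274.] size [138.   8.] ang 77.8
[[507.0, 207.0], [515.0, 206.0], [544.0, 341.0], [536.0, 342.0]]
drawer 285 z [0.054 0.066 0.075] c [525. 158.] size [383. 126.] ang 65.6
[[388.0, 10.0], [503.0, -42.0], [661.0, 306.0], [546.0, 358.0]]
case rim 589 z [0.037 0.046 0.053] c [ 502. -277.] size [135. 141.] ang 8.5
[[425.0, -217.0], [446.0, -357.0], [579.0, -337.0], [558.0, -197.0]]
lid 574 z [0.081 0.154 0.183] c [ 499. -155.] size [ 67. 391.] ang 24.3
[[388.0, 10.0], [549.0, -347.0], [610.0, -320.0], [449.0, 37.0]]
bin 906 z [0.022 0.056 0.087] c [546.  -2.] size [105. 317.] ang 88.3
[[386.0, -50.0], [704.0, -59.0], [707.0, 46.0], [389.0, 55.0]]
clear 1667 z [0.022 0.04  0.062] c [ 438. -287.] size [160. 602.] ang 10.1
[[307.0, -5.0], [412.0, -598.0], [570.0, -570.0], [464.0, 23.0]]
red 5171 z [0.068 0.08  0.084] c [323. 223.] size [411. 180.] ang 84.1
[[212.0, 28.0], [391.0, 9.0], [433.0, 418.0], [254.0, 436.0]]
pink 4837 z [0.076 0.08  0.084] c [328.  83.] size [150. 180.] ang 85.1
[[232.0, 15.0], [412.0, 0.0], [425.0, 150.0], [245.0, 165.0]]
lid zmax 1.2360851759052127
```

Run:
```python
from h import *
a=cv2.imread("pics/top0.png")[180:260,180:280]; b=cv2.imread("pics/top0.png")[195:285,400:500]
a=cv2.resize(a,(400,400),interpolation=2);b=cv2.resize(b,(400,400),interpolation=2)
cv2.imwrite("pics/crop.png",np.hstack([a,b]))
```

```text
(no output)
```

View pics/crop.png

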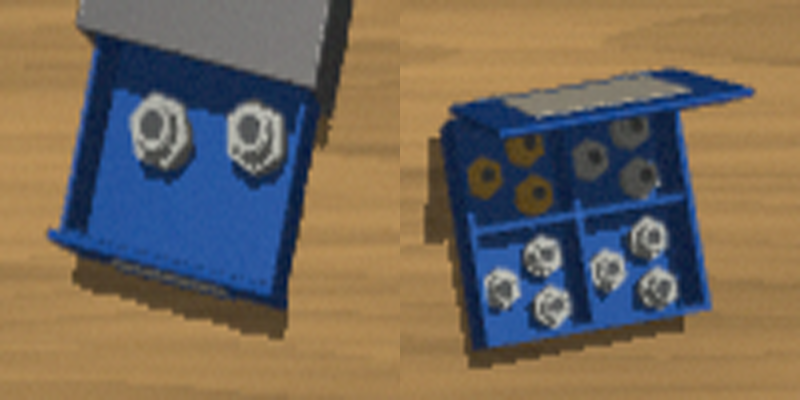

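The crop confirms the choice: two adapters stand in the blue drawer of the grey unit. Drawer front centre is about (0.5215, 0.2745) and it is 103 mm out, with closing direction (0.977, -0.212). The lid leans slightly towards the robot, with its outer face visible. Next I fit the lid angle; the tool is already aligned with the drawer.

```bash
cat >> m.py <<'E'
print("----")
ax=np.array([.989,.148]);H=np.array([.5685,-.267])
L=P[box(400,200,495,235)&(z>.065)&(z<.25)&(d>0)]
a=(L[:,:2]-H)@ax; b=(L[:,:2]-H)@np.array([-.148,.989])
for lo in np.arange(.06,.2,.02):
    k=(L[:,2]>=lo)&(L[:,2]<lo+.02); 
    if k.sum()>5: print(round(lo,2),k.sum(),"x",np.percentile(a[k],[5,50,95]).round(3),"y",np.percentile(b[k],[2,98]).round(3))
E
python3 m.py | sed -n '/----/,$p'
```

```text
----
0.06 37 x [-0.005 -0.003 -0.001] y [-0.063  0.071]
0.08 64 x [-0.009 -0.007 -0.004] y [-0.068  0.07 ]
0.1 70 x [-0.014 -0.012 -0.009] y [-0.069  0.071]
0.12 75 x [-0.019 -0.017 -0.014] y [-0.065  0.071]
0.14 90 x [-0.024 -0.022 -0.019] y [-0.064  0.071]
0.16 143 x [-0.034 -0.028 -0.024] y [-0.068  0.07 ]
0.18 100 x [-0.034 -0.032 -0.029] y [-0.067  0.069]
```

arm_command(moves=[[-5,-3.6,0,0,0,0,0],[-5,-3.6,0,0,0,0,0],[-5,-3.6,0,0,0,0,0],[-5,-3.6,0,0,0,0,0],[-5,-3.6,0,0,0,0,0],[-5,-3.6,0,0,0,0,0],[-5,-3.6,0,0,0,0,0],[-5.7,-4.2,0,0,0,0,0],[0,0,4,0,0,0,0],[0,0,4,0,0,0,0],[0,0,4,0,0,0,0],[0,0,0,0,0,0,0]])

```text
time: 3.1
tool_pos: [0.4736, 0.2879, 0.1092]
ee_rot: [-0.346, -3.119, 0.005]
contact_force: [0.2, -0.7, 0.6]
grip_width: -0.0004
gripper_force: 0.0
```

arm_command(moves=[[0,0,3,0,0,0,0],[0,0,2.9,0,0,0,0],[-1.5,0,0,0,0,0,0],[-1.2,0,0,0,0,0,0],[-0.3,0,0,0,0,0,0],[-0.3,0,0,0,0,0,0],[-0.3,0,0,0,0,0,0],[-0.3,0,0,0,0,0,0],[-0.3,0,0,0,0,0,0],[-0.3,0,0,0,0,0,0]])

```text
time: 4.35
tool_pos: [0.5189, 0.2792, 0.0523]
ee_rot: [-0.346, -3.122, -0.0]
contact_force: [-1.4, 1.0, 0.8]
grip_width: -0.0002
gripper_force: 0.8
```

arm_command(moves=[[-0.3,0,0,0,0,0,0],[-0.4,0,0,0,0,0,0],[-0.5,0,0,0,0,0,0],[-0.5,0,0,0,0,0,0],[-0.5,0,0,0,0,0,0],[-0.5,0,0,0,0,0,0],[-0.5,0,0,0,0,0,0],[-0.5,0,0,0,0,0,0],[-0.5,0,0,0,0,0,0],[-0.5,0,0,0,0,0,0],[-0.5,0,0,0,0,0,0],[-0.5,0,0,0,0,0,0],[-0.5,0,0,0,0,0,0],[-0.5,0,0,0,0,0,0],[-0.5,0,0,0,0,0,0],[-0.5,0,0,0,0,0,0],[-0.4,0,0,0,0,0,0],[-0.3,0,0,0,0,0,0],[-0.2,0,0,0,0,0,0],[-0.2,0,0,0,0,0,0]])

```text
time: 6.85
tool_pos: [0.6049, 0.2597, 0.0523]
ee_rot: [-0.346, -3.122, 0.0]
contact_force: [-1.4, 1.4, 0.7]
grip_width: -0.0001
gripper_force: 0.8
```

arm_command(moves=[[-0.2,0,0,0,0,0,0],[-0.2,0,0,0,0,0,0],[-0.2,0,0,0,0,0,0],[-0.1,0,0,0,0,0,0]])

```text
time: 7.35
tool_pos: [0.6119, 0.2582, 0.0523]
ee_rot: [0.346, 3.122, -0.0]
contact_force: [-1.8, 1.0, 1.3]
grip_width: -0.0001
gripper_force: 0.8
```

arm_command(moves=[[-0.1,0,0,0,0,0,0],[-0.1,0,0,0,0,0,0],[-0.1,0,0,0,0,0,0]])

```text
time: 7.72
tool_pos: [0.6147, 0.2576, 0.0523]
ee_rot: [-0.346, -3.122, -0.0]
contact_force: [-1.0, 2.1, 0.9]
grip_width: 0.0
gripper_force: 0.8
```

arm_command(moves=[[-0.1,0,0,0,0,0,0],[-0.1,0,0,0,0,0,0]])

```text
time: 7.98
tool_pos: [0.6147, 0.2575, 0.0522]
ee_rot: [-0.345, -3.119, 0.001]
contact_force: [-10.4, 1.4, 6.9]
grip_width: 0.0004
gripper_force: 5.3
```

arm_command(moves=[[0.3,0,0,0,0,0,0],[1.5,0,0,0,0,0,0],[1.5,0,0,0,0,0,0],[0,0,-5,0,0,0,0],[0,0,-5,0,0,0,0],[0,0,-5,0,0,0,0],[0,0,-5,0,0,0,0],[-1.3,-5.1,0,0,0,0,0],[-1.3,-5.1,0,0,0,0,0],[-1.3,-5.1,0,0,0,0,0],[-1.3,-5.1,0,0,0,0,0],[-1.3,-5.1,0,0,0,0,0],[-1.3,-5.1,0,0,0,0,0],[-1.3,-5.1,0,0,0,0,0],[-1.3,-5.1,0,0,0,0,0],[-1.3,-5.1,0,0,0,0,0],[-1.3,-5.1,0,0,0,0,0],[0,0,0,0,0,-10.5,0],[0,0,0,0,0,-10.5,0],[0,0,0,0,0,0,0]])

```text
time: 10.48
tool_pos: [0.5991, -0.2612, 0.2522]
ee_rot: [0.227, -3.133, -0.001]
contact_force: [-0.7, 1.5, 0.5]
grip_width: -0.0
gripper_force: 0.0
```

Run:
```python
from h import *
a,_=bot.snapshot("side"); b,_=bot.snapshot("top")
a=cv2.resize(a[150:350,150:420],(800,592)); b=b[100:300,100:500]
cv2.imwrite("pics/after1.png",a); s=bot.sense(); print(s["time"],s["tool_pos"])
for w in ([.5685,-.267,.05],):print(proj("side",w))
```

```text
10.575 [ 0.59931865 -0.2611751   0.25230703]
[307.72824017 200.04888281]
```

View pics/after1.png

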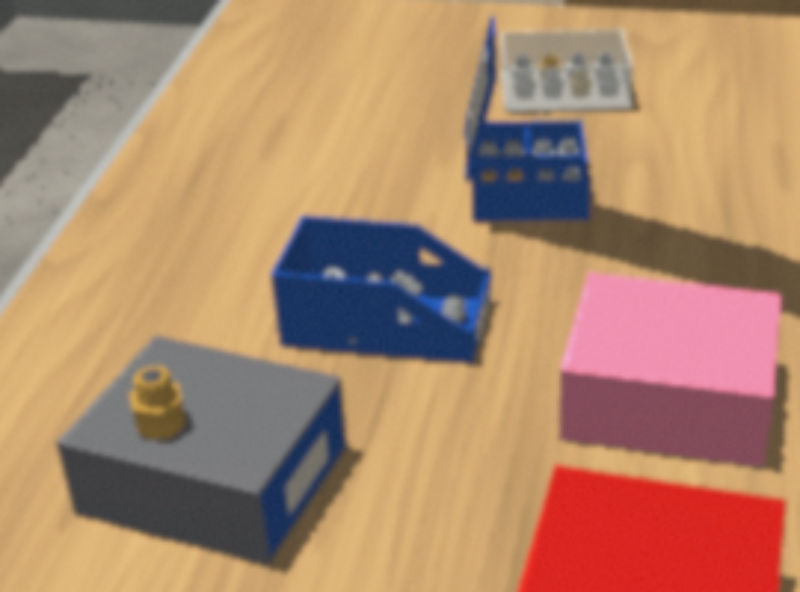

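The drawer is home in this crop: its blue front is flush at (310,480), and the brass adapter still stands on top at (157,405). Next is the lid.

arm_command(moves=[[0,0,3.6,0,0,0,0],[0,0,3.6,0,0,0,0],[0,0,3.6,0,0,0,0],[1,0,0,0,0,0,0],[1,0,0,0,0,0,0],[1,0,0,0,0,0,0],[0.5,0,0,0,0,0,0],[0.5,0,0,0,0,0,0],[0.5,0,0,0,0,0,0],[0.5,0.0,0,0,0,0,0]])

```text
time: 11.82
tool_pos: [0.5503, -0.2689, 0.1444]
ee_rot: [-0.229, 3.133, -0.0]
contact_force: [2.0, 0.0, -0.3]
grip_width: 0.0001
gripper_force: 0.7
```

arm_command(moves=[[0.6,0,0.2,0,0,0,0],[0.6,0,0.3,0,0,0,0],[0.6,0,0.35,0,0,0,0],[0.5,0,0.35,0,0,0,0],[0.5,0,0.35,0,0,0,0],[0.55,0,0.35,0,0,0,0],[0.55,0,0.35,0,0,0,0],[0.4,0,0.45,0,0,0,0],[0.4,0,0.45,0,0,0,0],[0.4,0,0.45,0,0,0,0],[0.45,0,0.5,0,0,0,0]])

```text
time: 13.2
tool_pos: [0.4952, -0.277, 0.103]
ee_rot: [-0.229, 3.133, -0.0]
contact_force: [1.4, 0.9, 0.8]
grip_width: -0.0003
gripper_force: 0.6
```

arm_command(moves=[[0.3,0,0.55,0,0,0,0],[0.3,0,0.55,0,0,0,0],[0.3,0,0.55,0,0,0,0],[0.2,0,0.55,0,0,0,0],[0.2,0,0.5,0,0,0,0],[0.1,0,0.5,0,0,0,0],[0.1,0,0.5,0,0,0,0],[0.1,0,0.4,0,0,0,0]])

```text
time: 14.2
tool_pos: [0.4794, -0.2794, 0.062]
ee_rot: [-0.229, 3.133, -0.0]
contact_force: [1.1, -0.7, 0.9]
grip_width: -0.0001
gripper_force: 0.5
```

arm_command(moves=[[0,0,0.2,0,0,0,0],[0,0,0.2,0,0,0,0],[0,0,0.1,0,0,0,0]])

```text
time: 14.58
tool_pos: [0.4791, -0.2794, 0.0572]
ee_rot: [0.228, -3.133, -0.0]
contact_force: [-0.2, 0.7, 0.6]
grip_width: -0.0002
gripper_force: 0.5
```

arm_command(moves=[[0,0,0.1,0,0,0,0],[0,0,0.1,0,0,0,0]])

```text
time: 14.82
tool_pos: [0.4792, -0.2795, 0.0567]
ee_rot: [-0.228, 3.133, -0.001]
contact_force: [-6.6, 3.4, 29.6]
grip_width: 0.0
gripper_force: 14.7
```

arm_command(moves=[[0,0,-1,0,0,0,0],[0,0,-4,0,0,0,0],[0,0,-5,0,0,0,0],[0,0,-5,0,0,0,0],[5,0,0,0,0,0,0],[0,0,-4,0,0,0,0],[0,0,0,0,0,0,0],[0,0,0,0,0,0,0]])

```text
time: 15.82
tool_pos: [0.4301, -0.2865, 0.2452]
ee_rot: [-0.229, 3.133, -0.0]
contact_force: [-0.3, -0.6, -0.1]
grip_width: 0.0
gripper_force: 0.0
```

Run:
```python
from h import *
im,d=bot.snapshot("top"); a,_=bot.snapshot("side")
cv2.imwrite("pics/end.png",np.hstack([cv2.resize(im[90:300,100:600],(800,336))])); cv2.imwrite("pics/ends.png",cv2.resize(a[140:350,150:430],(800,600)))
f,cx,cy,R,t=K("top"); v,u=np.mgrid[:480,:640]
P=(np.stack([(u-cx)/f*d,(v-cy)/f*d,d],-1)-t)@R
q=P.reshape(-1,3); ax=np.array([.989,.148]); x=(q[:,:2]-[.5626,-.268])@ax; y=(q[:,:2]-[.5626,-.268])@np.array([-.148,.989])
for lo in np.arange(-.13,0,.025):
    k=(x>lo)&(x<lo+.025)&(abs(y)<.06); print(round(lo,3),np.median(q[k,2]).round(4))
k=(abs(x+.065)<.04)
print(bot.sense()["tool_pos"],bot.sense()["time"])
```

```text
-0.13 0.6359
-0.105 0.5965
-0.08 0.0587
-0.055 0.0581
-0.03 0.0575
-0.005 0.0049
[ 0.42982117 -0.28625766  0.24450647] 15.925
```

View pics/ends.png

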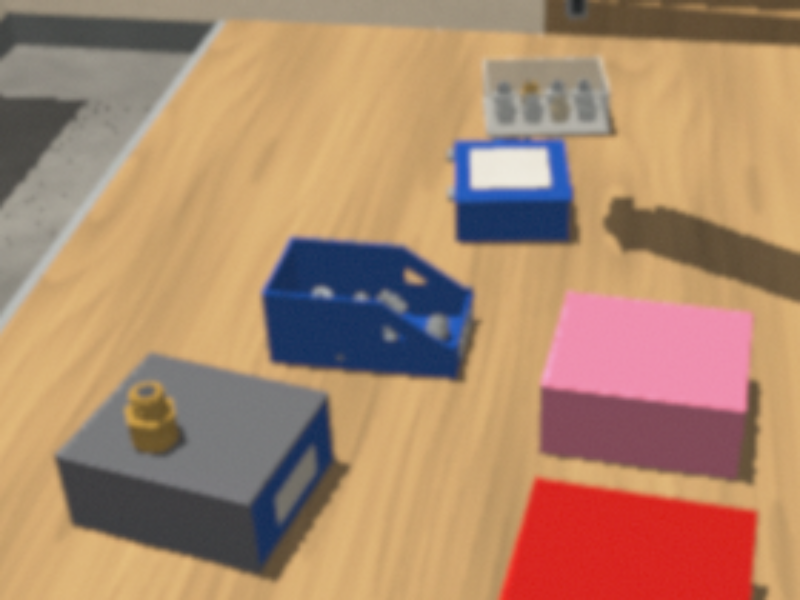

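View pics/end.png

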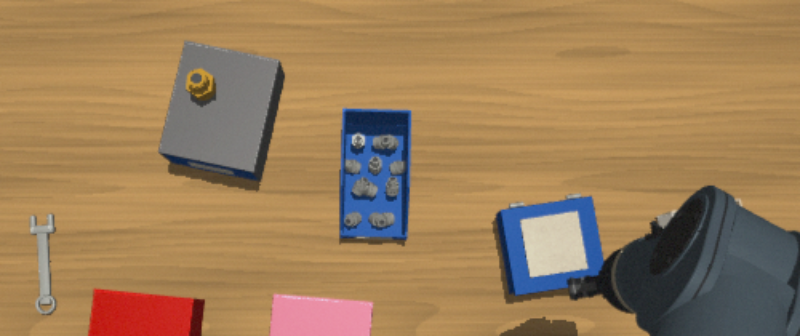

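The pictures show the lid flat (side crop 510,170; about 58 mm high) and the drawer front flush (290,490). Everything else stands where it was and the arm touches nothing.

```bash
python3 -c "
from workcell import bot
print(bot.close_job())"
```

```text
the job is handed in; nothing more can be done
None
```

The job is handed in: the drawer was pushed home against its stop and the lid pressed fully shut, and the loose things looked unmoved in the last pictures; the two adapters inside the closed drawer could not be seen, and no verdict came back.

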